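Square up a chassis back panel and hold it

ROBOT

A 6-joint arm with a two-finger parallel gripper is mounted at the origin on the work surface. World frame = base frame: x ahead of the robot, y to its left, z up, the work surface at z = 0. Lengths are in m, angles in degrees, forces in N, time in s.
With the tool pointing down it reaches from about 0.375 to 0.9 m from the base axis. Payload 3.1 kg.
Tool frame: the origin (TCP) lies where the fingers leave the gripper's body, on its centre line; the fingertips stand bot.tips_ahead ahead of it and the grasp point (between the pads) lies 51 mm ahead of it (bot.tips_ahead is the distance from the TCP to the fingertips, in m); z points along the fingers, x is the direction in which the jaws open and shut, and the axes are right-handed (so a half turn about z gives the same grasp; the last joint's range is limited). The gripper opens to 87 mm and grips with 3 to 60 N. Pads are 19 mm wide; open, the fingers measure 117 mm over their backs; the gripper's body (75 mm by 190 mm) begins 51 mm behind the grasp point.
Start: joints at [55.548, 30.224, 82.088, -0, 67.689, -10.227], TCP at [0.256, 0.57, 0.292] pointing down, gripper open.
Joint ranges: [-176.69, 176.69], [-43.24, 126.21], [12.49, 139.97], [-82, 262], [0, 151.66], [-163.58, 163.58]. Speed limits (degrees/s): [159.86, 159.86, 180, 180, 180, 180].

INTERFACE

Orientations are given as a 3x3 rotation matrix whose columns are the frame's x, y, z axes.
In Python, from rig import bot, vision, nets gives the robot as it stands.
- The arm moves only by the tool play_rows, never from a script. Its argument "series" is a list of rows, each an object of numbers: "tx", "ty", "tz": the shift along the world's x, y, z as a fraction of full scale; "turn": the turn about the world's z as a fraction of full scale. A call has 1 to 10 rows; each row shifts and turns the commanded pose from where the row before left it; what a row does not reach is not made up. Full scale, the value 1, is 0.8 m for a shift and 60 degrees for a turn. A row lasts 1/10 s, in which the tool goes at most 50 mm and 8.59 degrees, less where a joint would pass 70% of its speed; a pose out of reach is approached as far as the arm can. A call with a number of a shift or a turn outside -1 to 1 is refused whole. A call with a gripper value outside its range is refused whole. "gripper" is the opening, from 0 (shut) to 1 (fully open), set as the call begins (left out, the last holds). The fingers move at their own pace and stop on an object; the grip force is fixed at half the most. Time passes only in rows, so rows that do not move let the fingers close. It gives the time, the measured TCP pose, the force and the opening at its end, in the units of the state.
- bot.read_state(): the state, without advancing time (a new reading comes with each control period).
- vision.capture(name): name is "side" or "top"; returns a dict with "pixels" (384x512x3 uint8, blue, green, red), "fx", "fy", "cx", "cy" (pixels), "extrinsics" (4x4, takes a point from camera to world coordinates). Camera axes: x right, y down, z forward; pixel columns grow to the right and rows downward; lengths in m; the calibration is good to about 2 mm. A picture is of the moment at which its call begins. There is no depth.
- bot.hand_in(): hands the job in, once; it reports no verdict.
Trained networks look in a picture, given as the dict that the camera call returned (one of the last four; its "shot" number tells which), for a name from the list of things; names that differ only in an ending like _2 or _b are one class to them, and where a whole thing is asked for, a point or a joint stands for the part that bears it (a point fixed in the world has none). Each returns a list of dicts, best first, with "confidence" (0 to 1); they miss things now and then, are a little off and sometimes report something else, mostly with a low value. They report only what shows in the picture. A call takes as long as a camera call.
- nets.look_for(picture, query): "at" ([column, row] as shares, 0 to 1, of the picture: columns of its width, rows of its height, amid what is visible of it).
- nets.masks_of(picture, query): "region" (384x512 bool, what is visible of it) and "at" ([column, row] as shares, 0 to 1, of the picture: columns of its width, rows of its height, amid what is visible of it).
The state is a dict: "time_s": time; "joint_positions": joint angles; "qvel": joint speeds; "tau": joint torques, N m; "position": TCP position; "tcp_rot": TCP orientation; "force": force on the tool from outside, world axes, zero at the start; "moment": the same for the moment, N m; "opening": opening from 0.0 (shut) to 1.0 (fully open).
Only numpy, scipy, OpenCV 4.12 (cv2) and the standard library are available. Lean on these libraries where they do the work, as an engineer would, in place of code of your own. Each camera call takes 0.05 s, during which the arm holds its last target.

TASK

The springy back panel of the open computer chassis leans in over the chassis floor plate. Pick up the L-shaped square that stands on the bench, stand it with its thick stock flat on the floor plate and its blade upright and towards the panel, and press it straight into the corner until the blade's outer edge lies against the panel from foot to top, so that the panel stands square to the floor. Finish while still gripping the square and pressing it there, do not let go, keep the gripper itself off the panel, and leave the loose things on the bench where they are.

Things in the scene. Friction and masses are not known exactly. Their poses are not given: they have to be found in the camera images.
- square: L-shaped square, loose, about 0.3 kg, standing blade up. Stock: aluminium bar 20 (its x) x 150 (y) x 32 mm tall. Blade: steel strip at the stock's +y end, 6 mm thick, 24 mm wide in y, up to 117 mm above the underside, its outer edge flush with the stock's end at y = +75. Origin: centre of the stock's underside, z up. Grip the stock anywhere from y = -75 to +51 mm; mass centre about y = +18.
- square_heel (a point): the square's outside corner: underside of the stock at its +y end face, mid-width (0, 75, 0 mm in the square's frame)
- square_grip (a point): a good place to grip the stock across its 20 mm width (0, -20, 22 mm in the square's frame: 22 mm above the underside)
- chassis: open computer chassis, fixed. Steel floor plate 190 (its x) x 250 mm (y), its top 20 mm above the bench, 6 mm lips on both x edges, 8 mm brass standoffs at x = +-82; clear between x = -75 and +75. Origin: on the plate's top, at the middle of the back panel's foot; the plate spans y = 0 (panel) to -250 mm; +y points out through the panel, z up.
- panel (a joint): lean of the back panel (rad): 0 upright, positive inward over the plate (starts 0.16 to 0.28), can be pushed to -0.25. Slotted aluminium sheet 150 wide (chassis x +-75), 126 mm tall, hinged along its foot; inner face at chassis y = 0 when upright. A spring leans it in again when let go; pushing it upright at the height of the blade's top takes about 2.5 N.
- panel_top (a point): middle of the top edge of the back panel's inner face, 126 mm from its foot
- heatsink: bystander: loose finned aluminium heatsink, 44 x 44 x 34 mm, origin under its centre; it and the square swap places from start to start
- fan: bystander: loose black square case fan lying flat, 80 x 80 x 25 mm, origin under its centre
- screwdriver: bystander: loose screwdriver lying on the bench, about 200 mm long, along its x
- screwjar: bystander: loose clear jar with a white lid, 52 mm across, 60 mm tall, origin under its centre
- mouse: bystander: loose black computer mouse, 105 x 60 x 30 mm, origin under its centre
- memory: bystander: loose memory module lying flat, 133 (its x) x 30 x 8 mm, origin under its centre

How it is judged (in metres and radians):
On the way:
1. the square is lifted clear off the bench in the gripper (height (world z) of square above 0.03 m and contact force between the fingers and square above 2 N), for 0.2 s.
At the end, for the whole second after the job is handed in: Gripped (over 2 N) and still, the square stands on the floor plate (over 1 N, within 2 degrees of upright) and presses the panel (over 1 N), heel within 3 mm of its foot, square-on within 5 degrees; the panel is upright within 2 degrees; the robot does not touch the panel (contact force between the fingers and square above 2 N and contact force between square and chassis_c0 above 1 N and contact force between square and panel_c0 above 1 N and value of joint panel between -0.035 and 0.035 rad and angle between square's own z axis and vertical below 0.035 rad and angle between the y axis of square and the y axis of chassis, either way round below 0.09 rad and y of square_heel in the frame of chassis between -0.003 and 0.004 m and z of square_heel in the frame of chassis below 0.003 m and x of square_heel in the frame of chassis between -0.075 and 0.075 m and contact force between each of the arm, the fingers and panel_c0 below 0.3 N and linear speed of square below 0.02 m/s); the arm keeps its last pose, push and grip.
It fails at once if a loose bystander on the bench is shifted by more than 30 mm (distance of any of heatsink, fan, screwdriver, screwjar, mouse, memory from where it was at the start of the episode above 0.03 m).
It also fails if it takes over 45 s, if anything falls off the work surface, if the arm or the gripper's body presses on something with over 40 N, if the wrist force passes 120 N, or if a joint passes its speed limit or range.

## Working session

There is one attempt and no reset: what is moved stays moved. The work goes in short steps, Python scripts to look and compute and a tool call to move; the robot and the scene stay as the last step left them, time stands still between calls to the robot, and variables do not carry over. Pictures are saved under pics/ and viewed, and the job is handed in when it is done.

Besides the shell and the picture viewer there is one more tool, called after "Request:" in YAML: its name, and indented under it one key for each argument. play_rows: Moves the arm, as the interface text tells. Shift numbers are shares of 0.8 m and turn numbers shares of 60 degrees, none past 1 either way. Its arguments: {"type":"object","properties":{"series":{"type":"array"},"gripper":{"type":"number"}},"required":["series"]}

```bash
mkdir -p pics; ls; python3 - <<'E'
from rig import bot, vision, nets
import cv2, json
import numpy as np
print(bot.tips_ahead); print(bot.read_state())
for n in ["side","top"]:
    p=vision.capture(n); cv2.imwrite(f"pics/{n}0.png",p["pixels"])
    print(n,p["fx"],p["fy"],p["cx"],p["cy"],np.round(p["extrinsics"],4).tolist())
    for q in ["square","chassis","panel","heatsink","fan","square_heel","panel_top","square_grip"]:
        r=nets.look_for(p,q); print(q,[(round(d["at"][0]*512,1),round(d["at"][1]*384,1),round(d["confidence"],2)) for d in r[:2]])
E
```

```text
pics
0.0697
{'time_s': 0.0, 'joint_positions': array([ 5.55474066e+01,  3.02803549e+01,  8.21545281e+01, -1.67697383e-03,
        6.76894491e+01, -1.02284912e+01]), 'qvel': array([ 0.00978997, -0.13010626,  0.10001851,  0.05233132,  0.11068348,
        0.07620052]), 'tau': array([ 6.90317447e-04, -4.40048325e+01, -1.76591241e+01,  6.32379600e-02,
        5.82789362e-02, -1.62590886e-04]), 'position': array([0.25610481, 0.56949353, 0.29126689]), 'tcp_rot': array([[ 4.10295243e-01,  9.11951951e-01, -1.20529517e-03],
       [ 9.11950236e-01, -4.10296856e-01, -1.80469132e-03],
       [-2.14032059e-03, -3.58712950e-04, -9.99997645e-01]]), 'force': array([ 0.43813792, -0.54658172, -0.33006169]), 'moment': array([ 0.03920698, -0.02999438, -0.00454557]), 'opening': 0.9988559473626414}
side 349.8214323099221 349.8214323099221 253.81563968984443 187.45117647219945 [[0.9835, -0.1459, 0.1071, 0.4929], [-0.1805, -0.7483, 0.6383, -0.6637], [-0.013, -0.6471, -0.7623, 0.8958], [0.0, 0.0, 0.0, 1.0]]
square [(230.0, 377.8, 0.62), (235.5, 115.7, 0.39)]
chassis [(222.2, 175.4, 0.63), (204.6, 304.4, 0.45)]
panel [(213.0, 138.0, 0.85), (269.3, 278.2, 0.44)]
heatsink [(271.2, 278.0, 0.68), (233.2, 374.2, 0.18)]
fan [(310.7, 220.5, 0.9)]
square_heel [(209.1, 299.1, 0.88), (237.0, 117.5, 0.51)]
panel_top [(216.4, 142.5, 0.9)]
square_grip [(206.6, 301.2, 0.62)]
top 454.5378007158829 454.5378007158829 251.6213503400604 189.00056104120395 [[-0.0157, -0.9836, 0.1798, 0.3295], [-0.9996, 0.0192, 0.0182, -0.0247], [-0.0213, -0.1794, -0.9835, 1.6464], [0.0, 0.0, 0.0, 1.0]]
square [(334.7, 245.2, 0.75)]
chassis [(215.2, 219.9, 0.62)]
panel [(180.2, 225.1, 0.56)]
heatsink [(325.5, 195.0, 0.72)]
fan [(279.2, 151.7, 0.94)]
square_heel [(337.2, 246.5, 0.58)]
panel_top [(184.4, 216.7, 0.67), (336.6, 248.3, 0.43)]
square_grip [(335.5, 244.0, 0.79)]
```

View pics/side0.png

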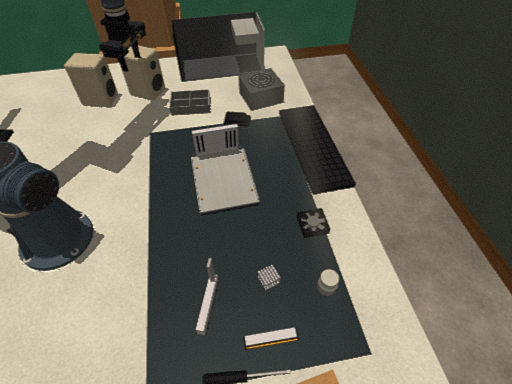

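View pics/top0.png

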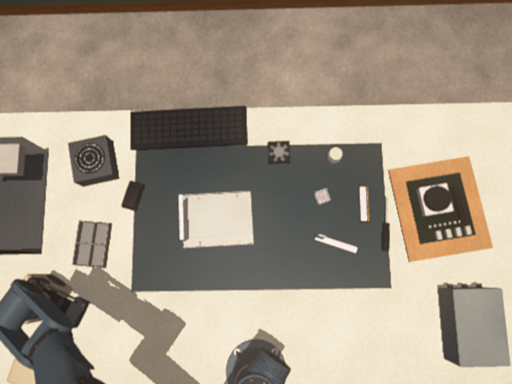

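```bash
python3 - <<'E'
import cv2
a=cv2.imread("pics/side0.png"); cv2.imwrite("pics/s0a.png",cv2.resize(a[240:350,130:290],None,fx=5,fy=5,interpolation=cv2.INTER_CUBIC))
cv2.imwrite("pics/s0b.png",cv2.resize(a[70:245,120:330],None,fx=3.4,fy=3.4,interpolation=cv2.INTER_CUBIC))
a=cv2.imread("pics/top0.png"); cv2.imwrite("pics/t0a.png",cv2.resize(a[170:280,160:370],None,fx=3.8,fy=3.8,interpolation=cv2.INTER_CUBIC))
E
```

```text
(no output)
```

View pics/s0a.png

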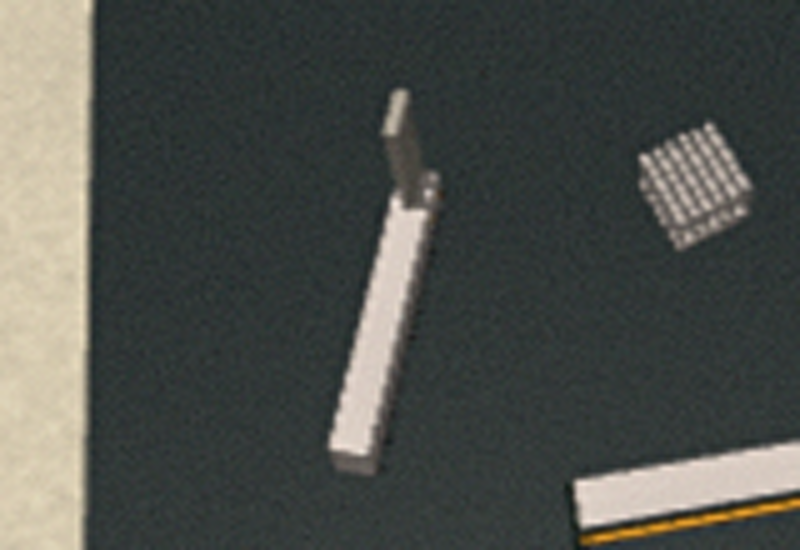

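View pics/s0b.png

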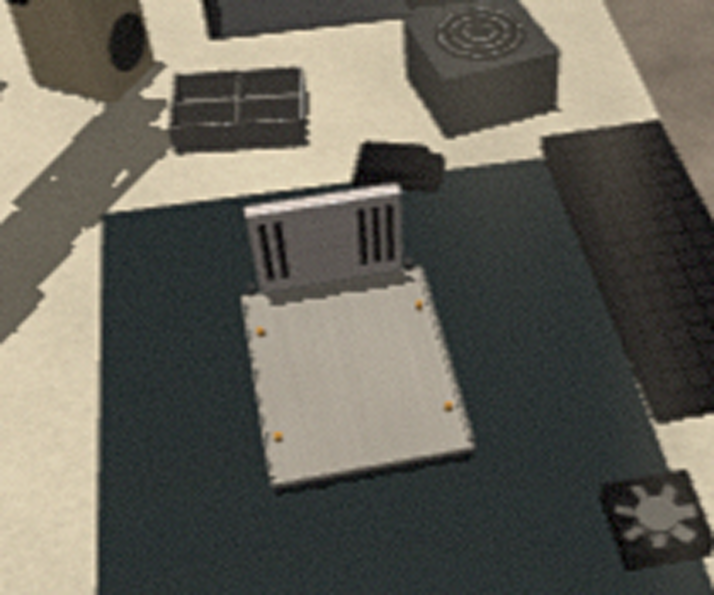

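View pics/t0a.png

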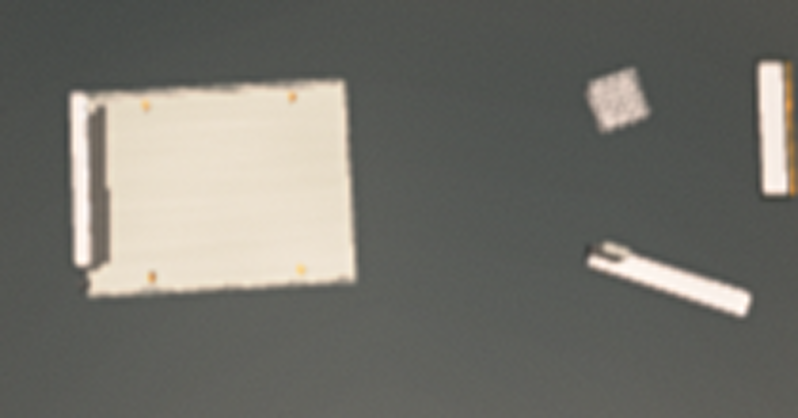

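```bash
cat > h.py <<'E'
import numpy as np, cv2
from scipy.optimize import least_squares
K={'side':(349.8214,253.8156,187.4512,np.array([[0.9835,-0.1459,0.1071,0.4929],[-0.1805,-0.7483,0.6383,-0.6637],[-0.013,-0.6471,-0.7623,0.8958],[0,0,0,1]])),
'top':(454.5378,251.62135,189.00056,np.array([[-0.0157,-0.9836,0.1798,0.3295],[-0.9996,0.0192,0.0182,-0.0247],[-0.0213,-0.1794,-0.9835,1.6464],[0,0,0,1]]))}
def proj(c,P):
    f,cx,cy,E=K[c]; q=(np.atleast_2d(P)-E[:3,3])@E[:3,:3]
    return np.c_[f*q[:,0]/q[:,2]+cx,f*q[:,1]/q[:,2]+cy]
def place(p,L,z0):
    c,s=np.cos(p[2]),np.sin(p[2]); L=np.atleast_2d(L)
    return np.c_[p[0]+c*L[:,0]-s*L[:,1],p[1]+s*L[:,0]+c*L[:,1],L[:,2]+z0]
def fit(obs,p0,z0):
    def r(p): return np.concatenate([(proj(c,place(p,[l],z0))[0]-uv) for c,l,uv in obs])
    s=least_squares(r,p0,loss='soft_l1'); return s.x,r(s.x).reshape(-1,2)
def un(x,y,s,ox,oy): return np.array([(x+.5)/s-.5+ox,(y+.5)/s-.5+oy])
E
python3 - <<'E'
from h import *
S=lambda x,y:un(x,y,5,130,240); T=lambda x,y:un(x,y,3.8,160,170); C=lambda x,y:un(x,y,3.4,120,70)
m=1e-3
o=[('side',np.array([-10,-75,32])*m,S(330,450)),('side',np.array([10,-75,32])*m,S(380,460)),('side',np.array([10,75,32])*m,S(437,176)),
('side',np.array([0,75,117])*m,S(402,90)),('side',np.array([0,51,117])*m,S(392,137)),('side',np.array([-10,-75,0])*m,S(335,470)),
('top',np.array([10,-75,32])*m,T(753,291)),('top',np.array([-10,-75,32])*m,T(744,318)),('top',np.array([-10,75,32])*m,T(588,264))]
p,r=fit(o,[.3,-.2,0],0); print('square',p,np.degrees(p[2])); print(r.round(1).tolist())
np.save('sq.npy',p)
o=[('side',np.array([-95,-250,0])*m,C(272,480)),('side',np.array([95,-250,0])*m,C(472,447)),('side',np.array([95,0,0])*m,C(423,268)),('side',np.array([-95,0,0])*m,C(242,298)),
('top',np.array([95,-250,0])*m,T(345,80)),('top',np.array([-95,-250,0])*m,T(357,283)),('top',np.array([-95,0,0])*m,T(90,297))]
p,r=fit(o,[.3,.2,0],.02); print('chassis',p,np.degrees(p[2])); print(r.round(1).tolist())
np.save('ch.npy',p)
# panel lean from top edge
for th in (.16,.2,.24,.28):
    print(th,[proj(c,place(p,[[x,-.126*np.sin(th),.126*np.cos(th)] for x in(-.075,.075)],.02)).round(1).tolist() for c in('side','top')])
print(C(247,212),C(400,190),T(90,267),T(87,95))
E
```

```text
square [ 0.42836456 -0.28897329 -0.33340259] -19.1025613583598
[[-0.3, 0.2], [-2.2, -0.5], [0.0, -0.6], [-0.1, 0.5], [-0.3, -0.3], [0.5, 0.6], [-0.5, -0.1], [0.4, -1.7], [0.3, -0.9]]
chassis [0.51632169 0.2562274  0.03688499] 2.113354125101125
[[-0.6, 1.4], [0.2, 0.2], [-1.0, -0.0], [-0.1, -0.4], [-0.0, 0.0], [-0.4, -0.9], [-0.1, -0.8]]
0.16 [[[191.8, 132.9], [237.0, 126.0]], [[182.7, 238.5], [181.6, 193.9]]]
0.2 [[[192.0, 134.1], [237.3, 127.2]], [[184.2, 238.5], [183.1, 193.8]]]
0.24 [[[192.2, 135.4], [237.6, 128.4]], [[185.8, 238.4], [184.6, 193.8]]]
0.28 [[[192.4, 136.6], [237.9, 129.6]], [[187.3, 238.3], [186.1, 193.8]]]
[192.29411765 132.        ] [237.29411765 125.52941176] [183.31578947 239.89473684] [182.52631579 194.63157895]
```

Request:
play_rows:
  series:
    - {"tx":0.02,"ty":-0.055,"turn":-0.14}
    - {"tx":0.02,"ty":-0.055,"turn":-0.14}
    - {"tx":0.02,"ty":-0.055,"turn":-0.14}
    - {"tx":0.02,"ty":-0.055,"turn":-0.14}
    - {"tx":0.02,"ty":-0.055,"turn":-0.14}
    - {"tx":0.02,"ty":-0.055,"turn":-0.14}
    - {"tx":0.02,"ty":-0.055,"turn":-0.14}
    - {"tx":0.02,"ty":-0.055,"turn":-0.14}
    - {"tx":0.02,"ty":-0.055,"turn":-0.14}
    - {"tx":0.02,"ty":-0.055,"turn":-0.14}
  gripper: 1

```text
invalid input
```

```bash
python3 - <<'E'
from h import *
import cv2
a={c:cv2.imread(f"pics/{c}0.png") for c in('side','top')}
m=1e-3
box=lambda x0,x1,y0,y1,z0,z1:np.array([[x,y,z] for x in(x0,x1) for y in(y0,y1) for z in(z0,z1)])*m
E=[(0,1),(2,3),(4,5),(6,7),(0,2),(1,3),(4,6),(5,7),(0,4),(1,5),(2,6),(3,7)]
k=5
for c,(x0,x1,y0,y1) in {'side':(180,230,245,345),'top':(300,370,225,260)}.items():
    im=cv2.resize(a[c][y0:y1,x0:x1],None,fx=k+2,fy=k+2,interpolation=cv2.INTER_CUBIC); s=k+2
    p=np.load('sq.npy')
    for b in (box(-10,10,-75,75,0,32),box(-3,3,51,75,32,117)):
        q=proj(c,place(p,b,0)); q=((q-[x0,y0]+.5)*s).astype(int)
        for i,j in E: cv2.line(im,tuple(map(int,q[i])),tuple(map(int,q[j])),(0,0,255),1)
    cv2.imwrite(f'pics/ov_{c}.png',im)
E
```

```text
(no output)
```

View pics/ov_side.png

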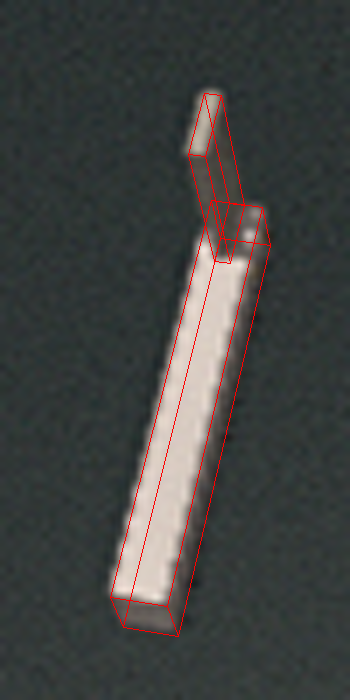

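View pics/ov_top.png

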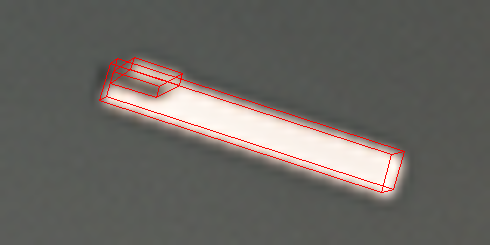

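The wireframe overlay matches the square in both views (blade top at about (210,258) in side). The move was refused, so I'll retry it with every key in each row.

Request:
play_rows:
  series:
    - {"tx":0.02,"ty":-0.055,"tz":0,"turn":-0.14}
    - {"tx":0.02,"ty":-0.055,"tz":0,"turn":-0.14}
    - {"tx":0.02,"ty":-0.055,"tz":0,"turn":-0.14}
    - {"tx":0.02,"ty":-0.055,"tz":0,"turn":-0.14}
    - {"tx":0.02,"ty":-0.055,"tz":0,"turn":-0.14}
    - {"tx":0.02,"ty":-0.055,"tz":0,"turn":-0.14}
    - {"tx":0.02,"ty":-0.055,"tz":0,"turn":-0.14}
    - {"tx":0.02,"ty":-0.055,"tz":0,"turn":-0.14}
    - {"tx":0.02,"ty":-0.055,"tz":0,"turn":-0.14}
    - {"tx":0.02,"ty":-0.055,"tz":0,"turn":-0.14}
  gripper: 1

```text
time_s: 1.9
position: [0.4169, 0.1282, 0.2926]
tcp_rot: [[0.948, -0.318, 0.001], [-0.318, -0.948, 0.0], [0.001, -0.0, -1.0]]
force: [0.5, 0.3, 0.4]
opening: 1.0
```

Request:
play_rows:
  series:
    - {"tx":0.012,"ty":-0.0586,"tz":0,"turn":-0.01}
    - {"tx":0,"ty":-0.0586,"tz":0,"turn":0}
    - {"tx":0,"ty":-0.0586,"tz":0,"turn":0}
    - {"tx":0,"ty":-0.0586,"tz":0,"turn":0}
    - {"tx":0,"ty":-0.0586,"tz":0,"turn":0}
    - {"tx":0,"ty":-0.0586,"tz":0,"turn":0}
    - {"tx":0,"ty":-0.0586,"tz":0,"turn":0}
    - {"tx":0,"ty":-0.0586,"tz":0,"turn":0}
    - {"tx":0,"ty":-0.0586,"tz":0,"turn":0}
    - {"tx":0,"ty":0,"tz":0,"turn":0}

```text
time_s: 2.9
position: [0.4269, -0.2987, 0.2928]
tcp_rot: [[0.945, -0.328, 0.004], [-0.328, -0.945, -0.006], [0.005, 0.004, -1.0]]
force: [-0.5, 1.3, 0.9]
opening: 0.999
```

Request:
play_rows:
  series:
    - {"tx":0,"ty":0,"tz":-0.05,"turn":0}
    - {"tx":0,"ty":0,"tz":-0.05,"turn":0}
    - {"tx":0,"ty":0,"tz":-0.04,"turn":0}
    - {"tx":0,"ty":0,"tz":0,"turn":0}
    - {"tx":0,"ty":0,"tz":0,"turn":0}

```text
time_s: 3.4
position: [0.4262, -0.2917, 0.1804]
tcp_rot: [[0.947, -0.322, -0.001], [-0.322, -0.947, 0.001], [-0.001, -0.0, -1.0]]
force: [-0.3, -0.2, 0.6]
opening: 0.998
```

```bash
python3 - <<'E'
from rig import bot, vision, nets
import cv2
for n,(x0,x1,y0,y1) in {"side":(130,290,220,350),"top":(270,400,180,290)}.items():
    p=vision.capture(n); cv2.imwrite(f"pics/{n}1.png",cv2.resize(p["pixels"][y0:y1,x0:x1],None,fx=4.5,fy=4.5))
print(bot.read_state()["position"])
E
```

```text
[ 0.42695377 -0.29255451  0.18194582]
```

View pics/side1.png

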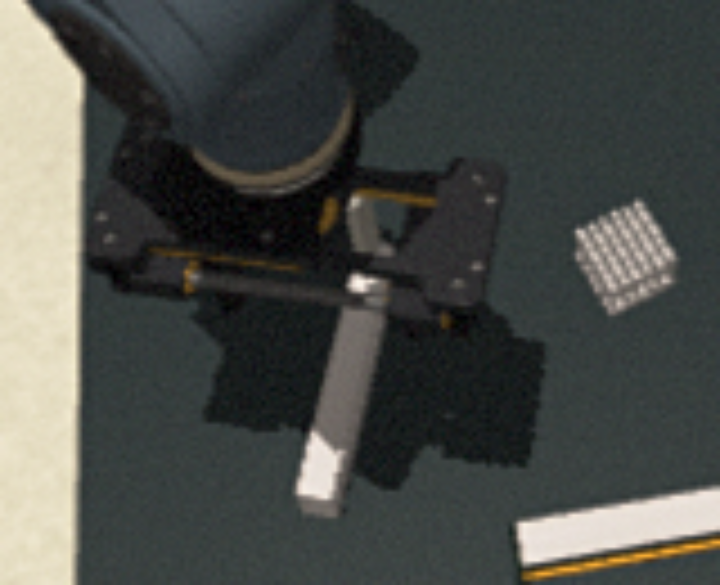

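View pics/top1.png

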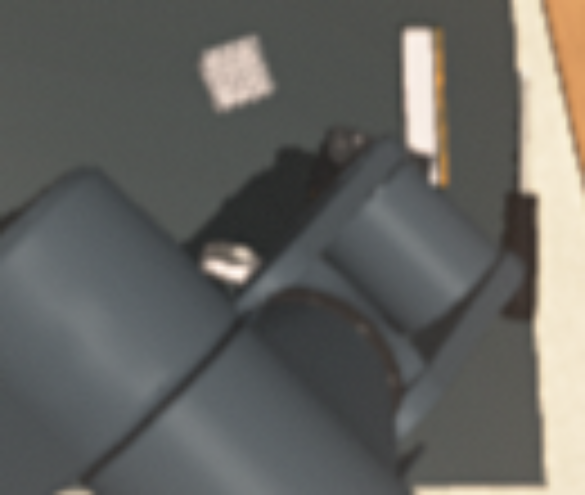

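The jaws straddle the stock and everything nearby is clear, so I descend and close.

Request:
play_rows:
  series:
    - {"tx":0,"ty":0,"tz":-0.05,"turn":0}
    - {"tx":0,"ty":0,"tz":-0.04,"turn":0}
    - {"tx":0,"ty":0,"tz":-0.03,"turn":0}
    - {"tx":0,"ty":0,"tz":-0.0145,"turn":0}
    - {"tx":0,"ty":0,"tz":0,"turn":0}
    - {"tx":0,"ty":0,"tz":0,"turn":0}

```text
time_s: 4.1
position: [0.4268, -0.2926, 0.0739]
tcp_rot: [[0.947, -0.323, 0.002], [-0.323, -0.947, -0.002], [0.002, 0.001, -1.0]]
force: [0.5, -0.4, -0.6]
opening: 1.0
```

Request:
play_rows:
  series:
    - {"tx":0,"ty":0,"tz":0,"turn":0}
    - {"tx":0,"ty":0,"tz":0,"turn":0}
    - {"tx":0,"ty":0,"tz":0,"turn":0}
    - {"tx":0,"ty":0,"tz":0,"turn":0}
    - {"tx":0,"ty":0,"tz":0,"turn":0}
    - {"tx":0,"ty":0,"tz":0,"turn":0}
    - {"tx":0,"ty":0,"tz":0,"turn":0}
    - {"tx":0,"ty":0,"tz":0,"turn":0}
    - {"tx":0,"ty":0,"tz":0,"turn":0}
    - {"tx":0,"ty":0,"tz":0,"turn":0}
  gripper: 0

```text
time_s: 5.1
position: [0.4262, -0.2921, 0.0726]
tcp_rot: [[0.946, -0.323, 0.0], [-0.323, -0.946, -0.0], [0.0, 0.0, -1.0]]
force: [0.6, -0.3, 0.0]
opening: 0.226
```

Request:
play_rows:
  series:
    - {"tx":0,"ty":0,"tz":0.03,"turn":0}
    - {"tx":0,"ty":0,"tz":0.04,"turn":0}
    - {"tx":0,"ty":0,"tz":0.04,"turn":0}
    - {"tx":0,"ty":0,"tz":0.04,"turn":0}
    - {"tx":0,"ty":0,"tz":0.034,"turn":0}
    - {"tx":0,"ty":0,"tz":0,"turn":0}
    - {"tx":0,"ty":0,"tz":0,"turn":0}

```text
time_s: 5.8
position: [0.4256, -0.2916, 0.2194]
tcp_rot: [[0.947, -0.323, -0.0], [-0.323, -0.947, 0.0], [-0.0, -0.0, -1.0]]
force: [-0.8, 0.4, -4.1]
opening: 0.228
```

Request:
play_rows:
  series:
    - {"tx":0.012,"ty":0.03,"tz":0,"turn":0.035}
    - {"tx":0.012,"ty":0.05,"tz":0,"turn":0.035}
    - {"tx":0.012,"ty":0.05,"tz":0,"turn":0.035}
    - {"tx":0.012,"ty":0.05,"tz":0,"turn":0.035}
    - {"tx":0.012,"ty":0.05,"tz":0,"turn":0.035}
    - {"tx":0.012,"ty":0.05,"tz":0,"turn":0.035}
    - {"tx":0.012,"ty":0.05,"tz":0,"turn":0.035}
    - {"tx":0.012,"ty":0.05,"tz":0,"turn":0.035}
    - {"tx":0.012,"ty":0.05,"tz":0,"turn":0.035}
    - {"tx":0.011,"ty":0.05,"tz":0,"turn":0.035}

```text
time_s: 6.8
position: [0.52, 0.0937, 0.2172]
tcp_rot: [[0.999, 0.039, -0.005], [0.039, -0.999, 0.0], [-0.005, -0.0, -1.0]]
force: [0.5, -0.4, -3.9]
opening: 0.227
```

Request:
play_rows:
  series:
    - {"tx":0,"ty":0.03,"tz":0,"turn":0}
    - {"tx":0,"ty":0,"tz":0,"turn":0}
    - {"tx":0,"ty":0,"tz":0,"turn":0}
    - {"tx":0,"ty":0,"tz":0,"turn":0}
    - {"tx":0,"ty":0,"tz":0,"turn":0}

```text
time_s: 7.3
position: [0.5209, 0.1149, 0.2192]
tcp_rot: [[0.999, 0.036, -0.002], [0.036, -0.999, -0.0], [-0.002, 0.0, -1.0]]
force: [-0.1, -0.9, -3.0]
opening: 0.229
```

```bash
python3 - <<'E'
from rig import bot, vision, nets
import cv2
for n,(x0,x1,y0,y1) in {"side":(150,310,70,230),"top":(150,300,160,280)}.items():
    p=vision.capture(n); cv2.imwrite(f"pics/{n}2.png",cv2.resize(p["pixels"][y0:y1,x0:x1],None,fx=3.7,fy=3.7,interpolation=cv2.INTER_CUBIC)); cv2.imwrite(f"pics/{n}2f.png",p["pixels"])
s=bot.read_state(); print(s["position"],s["tcp_rot"],s["force"],s["moment"])
E
```

```text
[0.52116906 0.11501802 0.21961775] [[ 9.99340989e-01  3.62945826e-02 -5.38982302e-04]
 [ 3.62945106e-02 -9.99341127e-01 -1.42631174e-04]
 [-5.43803920e-04  1.22975079e-04 -9.99999845e-01]] [ 0.10393394 -0.39706776 -2.48972972] [-0.15302809  0.08213523  0.0046247 ]
```

View pics/side2.png

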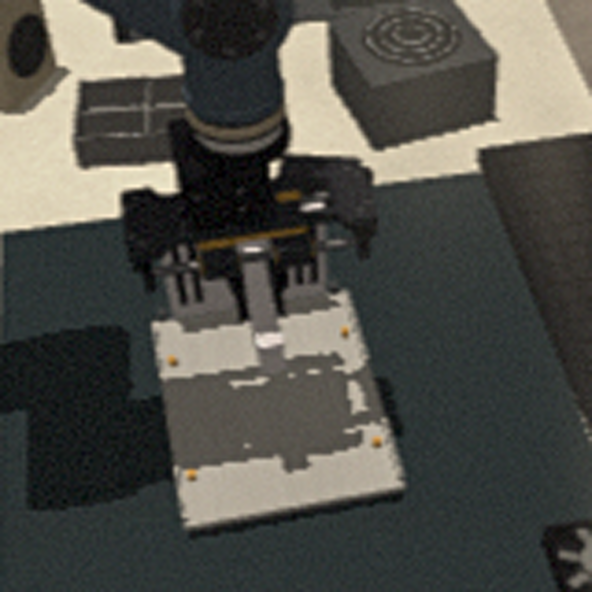

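View pics/top2.png

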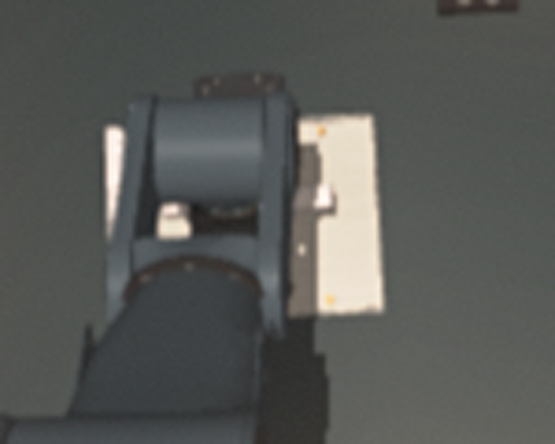

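Request:
play_rows:
  series:
    - {"tx":0,"ty":0,"tz":-0.04,"turn":0}
    - {"tx":0,"ty":0,"tz":-0.04,"turn":0}
    - {"tx":0,"ty":0,"tz":-0.04,"turn":0}
    - {"tx":0,"ty":0,"tz":-0.02,"turn":0}
    - {"tx":0,"ty":0,"tz":-0.009,"turn":0}
    - {"tx":0,"ty":0,"tz":0,"turn":0}
    - {"tx":0,"ty":0,"tz":0,"turn":0}

```text
time_s: 8.1
position: [0.522, 0.1158, 0.1014]
tcp_rot: [[0.999, 0.037, 0.002], [0.037, -0.999, 0.0], [0.002, 0.0, -1.0]]
force: [1.1, 0.9, -2.7]
opening: 0.231
```

Request:
play_rows:
  series:
    - {"tx":0,"ty":0,"tz":-0.0025,"turn":0}
    - {"tx":0,"ty":0,"tz":0,"turn":0}
    - {"tx":0,"ty":0,"tz":0,"turn":0}

```text
time_s: 8.4
position: [0.5215, 0.1161, 0.0993]
tcp_rot: [[0.999, 0.038, 0.001], [0.038, -0.999, 0.0], [0.001, 0.0, -1.0]]
force: [-0.7, -1.1, -3.3]
opening: 0.23
```

Request:
play_rows:
  series:
    - {"tx":0,"ty":0,"tz":-0.0025,"turn":0}
    - {"tx":0,"ty":0,"tz":0,"turn":0}
    - {"tx":0,"ty":0,"tz":0,"turn":0}

```text
time_s: 8.7
position: [0.5211, 0.1161, 0.0966]
tcp_rot: [[0.999, 0.038, -0.0], [0.038, -0.999, 0.0], [-0.0, -0.0, -1.0]]
force: [-1.7, 0.0, -2.7]
opening: 0.229
```

Request:
play_rows:
  series:
    - {"tx":0,"ty":0,"tz":-0.0025,"turn":0}
    - {"tx":0,"ty":0,"tz":0,"turn":0}
    - {"tx":0,"ty":0,"tz":0,"turn":0}

```text
time_s: 9.0
position: [0.5211, 0.116, 0.0945]
tcp_rot: [[0.999, 0.038, -0.0], [0.038, -0.999, -0.0], [-0.0, 0.0, -1.0]]
force: [0.9, 1.1, -3.4]
opening: 0.227
```

Request:
play_rows:
  series:
    - {"tx":0,"ty":0,"tz":-0.002,"turn":0}
    - {"tx":0,"ty":0,"tz":0,"turn":0}
    - {"tx":0,"ty":0,"tz":0,"turn":0}

```text
time_s: 9.3
position: [0.5212, 0.116, 0.093]
tcp_rot: [[0.999, 0.038, -0.0], [0.038, -0.999, -0.0], [-0.0, -0.0, -1.0]]
force: [-0.3, 0.2, -3.3]
opening: 0.234
```

Request:
play_rows:
  series:
    - {"tx":0,"ty":0,"tz":-0.002,"turn":0}
    - {"tx":0,"ty":0,"tz":0,"turn":0}
    - {"tx":0,"ty":0,"tz":0,"turn":0}

```text
time_s: 9.6
position: [0.5213, 0.116, 0.0926]
tcp_rot: [[0.999, 0.038, 0.001], [0.038, -0.999, -0.0], [0.001, 0.0, -1.0]]
force: [-1.2, -0.3, 6.0]
opening: 0.229
```

Request:
play_rows:
  series:
    - {"tx":0,"ty":0,"tz":-0.001,"turn":0}
    - {"tx":0,"ty":0,"tz":0,"turn":0}
    - {"tx":0,"ty":0,"tz":0,"turn":0}

```text
time_s: 9.9
position: [0.5212, 0.116, 0.0926]
tcp_rot: [[0.999, 0.038, 0.001], [0.038, -0.999, -0.0], [0.001, 0.0, -1.0]]
force: [-2.5, 0.2, 12.7]
opening: 0.233
```

Request:
play_rows:
  series:
    - {"tx":0,"ty":0,"tz":0.0005,"turn":0}
    - {"tx":-0.0004,"ty":0.01,"tz":0,"turn":0}
    - {"tx":-0.0004,"ty":0.01,"tz":0,"turn":0}
    - {"tx":-0.0004,"ty":0.01,"tz":0,"turn":0}
    - {"tx":-0.0004,"ty":0.01,"tz":0,"turn":0}
    - {"tx":-0.0004,"ty":0.01,"tz":0,"turn":0}
    - {"tx":0,"ty":0,"tz":0,"turn":0}
    - {"tx":0,"ty":0,"tz":0,"turn":0}

```text
time_s: 10.7
position: [0.5211, 0.1562, 0.0926]
tcp_rot: [[0.999, 0.039, 0.004], [0.039, -0.999, 0.0], [0.004, -0.0, -1.0]]
force: [0.7, -0.1, 7.0]
opening: 0.228
```

Request:
play_rows:
  series:
    - {"tx":-0.0004,"ty":0.01,"tz":0,"turn":0}
    - {"tx":-0.0002,"ty":0.005,"tz":0,"turn":0}
    - {"tx":0,"ty":0,"tz":0,"turn":0}
    - {"tx":0,"ty":0,"tz":0,"turn":0}
    - {"tx":0,"ty":0,"tz":0,"turn":0}

```text
time_s: 11.2
position: [0.5207, 0.1675, 0.0926]
tcp_rot: [[0.999, 0.039, 0.004], [0.039, -0.999, -0.001], [0.004, 0.001, -1.0]]
force: [1.0, -2.6, 6.0]
opening: 0.231
```

```bash
cat > look.py <<'E'
from rig import bot, vision, nets
import cv2,sys
k=sys.argv[1]
for n,(x0,x1,y0,y1) in {"side":(170,270,90,230),"top":(160,270,170,270)}.items():
    p=vision.capture(n); cv2.imwrite(f"pics/{n}{k}.png",cv2.resize(p["pixels"][y0:y1,x0:x1],None,fx=5,fy=4.2 if n=='side' and 0 else 5,interpolation=cv2.INTER_CUBIC)[:600] if n!='side' else cv2.resize(p["pixels"][y0:y0+119,x0:x1],None,fx=5,fy=5,interpolation=cv2.INTER_CUBIC)); cv2.imwrite(f"pics/{n}{k}f.png",p["pixels"])
s=bot.read_state(); print(s["time_s"],s["position"],s["tcp_rot"].round(4).tolist(),s["force"],s["moment"])
E
python3 look.py 3
```

```text
11.3 [0.52067772 0.16748886 0.09262744] [[0.9992, 0.0388, 0.004], [0.0388, -0.9992, -0.0006], [0.004, 0.0008, -1.0]] [ 0.57478748 -3.12165537  6.34220982] [-0.58093219  0.10346312  0.03087818]
```

View pics/side3.png

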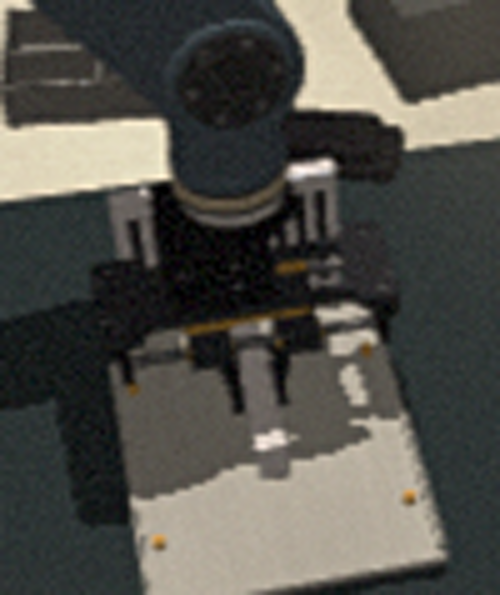

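View pics/top3.png

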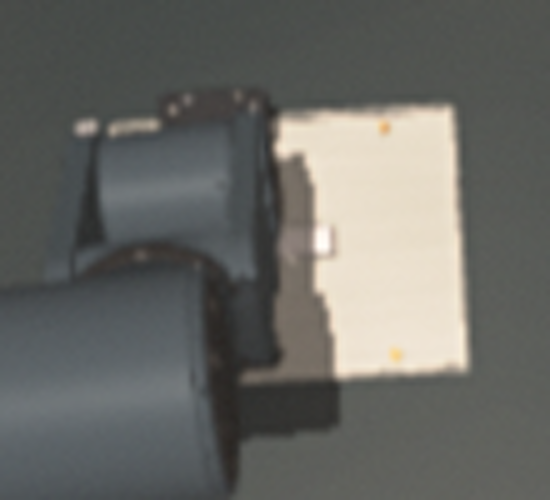

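Request:
play_rows:
  series:
    - {"tx":-0.0003,"ty":0.006,"tz":0,"turn":0}
    - {"tx":0,"ty":0,"tz":0,"turn":0}
    - {"tx":0,"ty":0,"tz":0,"turn":0}

```text
time_s: 11.6
position: [0.5204, 0.172, 0.0926]
tcp_rot: [[0.999, 0.039, 0.004], [0.039, -0.999, -0.001], [0.004, 0.001, -1.0]]
force: [0.2, -5.2, 6.0]
opening: 0.225
```

Request:
play_rows:
  series:
    - {"tx":-0.0001,"ty":0.003,"tz":0,"turn":0}
    - {"tx":0,"ty":0,"tz":0,"turn":0}
    - {"tx":0,"ty":0,"tz":0,"turn":0}

```text
time_s: 11.9
position: [0.5203, 0.1741, 0.0926]
tcp_rot: [[0.999, 0.039, 0.004], [0.039, -0.999, -0.001], [0.004, 0.002, -1.0]]
force: [-0.4, -5.2, 6.1]
opening: 0.23
```

Request:
play_rows:
  series:
    - {"tx":-0.0001,"ty":0.002,"tz":0,"turn":0}
    - {"tx":0,"ty":0,"tz":0,"turn":0}
    - {"tx":0,"ty":0,"tz":0,"turn":0}

```text
time_s: 12.2
position: [0.5203, 0.1756, 0.0926]
tcp_rot: [[0.999, 0.039, 0.004], [0.039, -0.999, -0.002], [0.004, 0.002, -1.0]]
force: [0.6, -6.4, 6.1]
opening: 0.229
```

Request:
play_rows:
  series:
    - {"tx":-0.0001,"ty":0.002,"tz":0,"turn":0}
    - {"tx":0,"ty":0,"tz":0,"turn":0}
    - {"tx":0,"ty":0,"tz":0,"turn":0}

```text
time_s: 12.5
position: [0.5202, 0.1771, 0.0926]
tcp_rot: [[0.999, 0.039, 0.004], [0.039, -0.999, -0.002], [0.004, 0.002, -1.0]]
force: [-0.3, -7.8, 6.6]
opening: 0.228
```

Request:
play_rows:
  series:
    - {"tx":0,"ty":0.001,"tz":0,"turn":0}
    - {"tx":0,"ty":0,"tz":0,"turn":0}
    - {"tx":0,"ty":0,"tz":0,"turn":0}

```text
time_s: 12.8
position: [0.5202, 0.1778, 0.0926]
tcp_rot: [[0.999, 0.039, 0.003], [0.039, -0.999, -0.002], [0.003, 0.002, -1.0]]
force: [0.8, -7.5, 7.0]
opening: 0.228
```

Request:
play_rows:
  series:
    - {"tx":0,"ty":0.001,"tz":0,"turn":0}
    - {"tx":0,"ty":0,"tz":0,"turn":0}
    - {"tx":0,"ty":0,"tz":0,"turn":0}

```text
time_s: 13.1
position: [0.5202, 0.1782, 0.0926]
tcp_rot: [[0.999, 0.039, 0.003], [0.039, -0.999, -0.003], [0.003, 0.003, -1.0]]
force: [-0.9, -9.5, 7.3]
opening: 0.227
```

Request:
play_rows:
  series:
    - {"tx":0,"ty":0.001,"tz":0,"turn":0}
    - {"tx":0,"ty":0,"tz":0,"turn":0}
    - {"tx":0,"ty":0,"tz":0,"turn":0}

```text
time_s: 13.4
position: [0.5202, 0.1783, 0.0926]
tcp_rot: [[0.999, 0.04, 0.003], [0.04, -0.999, -0.004], [0.003, 0.004, -1.0]]
force: [-0.1, -11.1, 6.4]
opening: 0.228
```

```bash
python3 look.py 4
```

```text
13.5 [0.52016739 0.17829728 0.09260616] [[0.9992, 0.0398, 0.003], [0.0398, -0.9992, -0.0035], [0.0029, 0.0036, -1.0]] [  1.06698397 -12.23854454   6.72852557] [-1.91710151e+00 -1.65249778e-02 -3.71800642e-04]
```

View pics/side4.png

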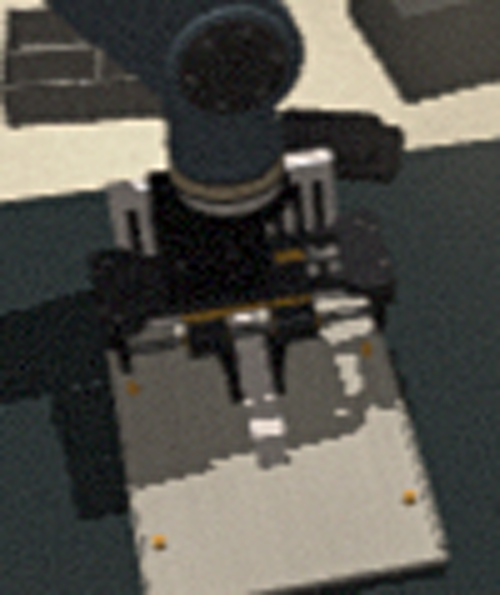

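View pics/top4.png

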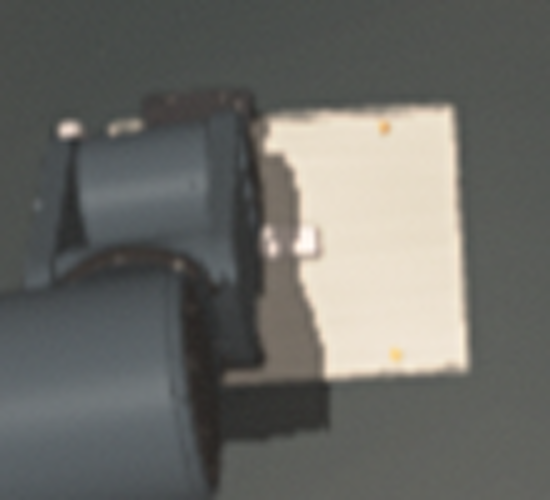

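Request:
play_rows:
  series:
    - {"tx":0,"ty":0,"tz":-0.0006,"turn":0}
    - {"tx":0,"ty":0,"tz":0,"turn":0}
    - {"tx":0,"ty":0,"tz":0,"turn":0}
    - {"tx":0,"ty":0,"tz":0,"turn":0}
    - {"tx":0,"ty":0,"tz":0,"turn":0}

```text
time_s: 14.0
position: [0.5202, 0.1783, 0.0926]
tcp_rot: [[0.999, 0.04, 0.003], [0.04, -0.999, -0.003], [0.003, 0.004, -1.0]]
force: [-0.3, -12.1, 10.6]
opening: 0.229
```

```bash
python3 look.py 5; python3 - <<'E'
from h import *
p=np.load('ch.npy')
for th in (-.05,0,.05,.1): print(th,proj('side',place(p,[[x,-.126*np.sin(th),.126*np.cos(th)] for x in(-.075,.075)],.02)).round(1).tolist(),proj('top',place(p,[[.075,-.126*np.sin(th),.126*np.cos(th)]],.02)).round(1).tolist())
m=1e-3
im=cv2.imread('pics/side5f.png'); im2=cv2.imread('pics/top5f.png')
def draw(im,c,off,s,out):
    x0,x1,y0,y1=off; I=cv2.resize(im[y0:y1,x0:x1],None,fx=s,fy=s,interpolation=cv2.INTER_CUBIC)
    E=[(0,1),(2,3),(4,5),(6,7),(0,2),(1,3),(4,6),(5,7),(0,4),(1,5),(2,6),(3,7)]
    box=lambda x0,x1,y0,y1,z0,z1:np.array([[x,y,z] for x in(x0,x1) for y in(y0,y1) for z in(z0,z1)])*m
    for b,col in((box(-10,10,-150,0,0,32),(0,0,255)),(box(-75,75,0,0,0,126),(0,255,0)),(box(-3,3,-24,0,32,117),(0,0,255))):
        b=b.copy()
        if col[1]==0: b[:,0]+=0.0015
        q=((proj(c,place(p,b,.02))-[x0,y0]+.5)*s).astype(int)
        for i,j in E: cv2.line(I,tuple(map(int,q[i])),tuple(map(int,q[j])),col,1)
    cv2.imwrite(out,I)
draw(im,'side',(180,270,105,195),6,'pics/ovs5.png')
draw(im2,'top',(160,270,170,260),6,'pics/ovt5.png')
E
```

```text
14.1 [0.52017875 0.17832412 0.09258209] [[0.9992, 0.0399, 0.0032], [0.0399, -0.9992, -0.0035], [0.003, 0.0036, -1.0]] [ -0.19931426 -12.50294209  10.59603246] [-1.99378988  0.13442859 -0.02472596]
-0.05 [[190.9, 127.5], [235.5, 120.7]] [[173.7, 194.2]]
0 [[191.1, 128.6], [235.9, 121.8]] [[175.5, 194.1]]
0.05 [[191.3, 129.9], [236.2, 123.1]] [[177.4, 194.0]]
0.1 [[191.5, 131.2], [236.6, 124.4]] [[179.3, 193.9]]
```

View pics/ovs5.png

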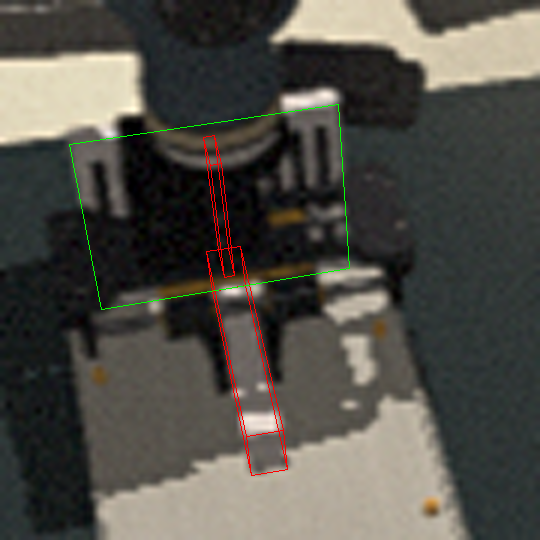

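View pics/ovt5.png

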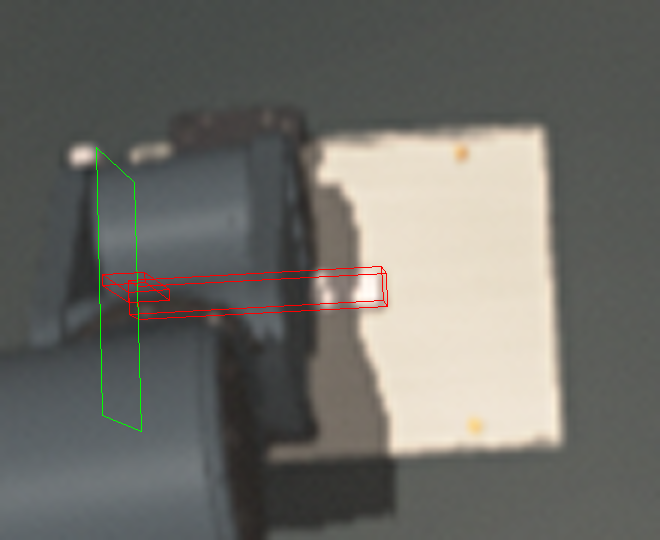

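View pics/side5.png

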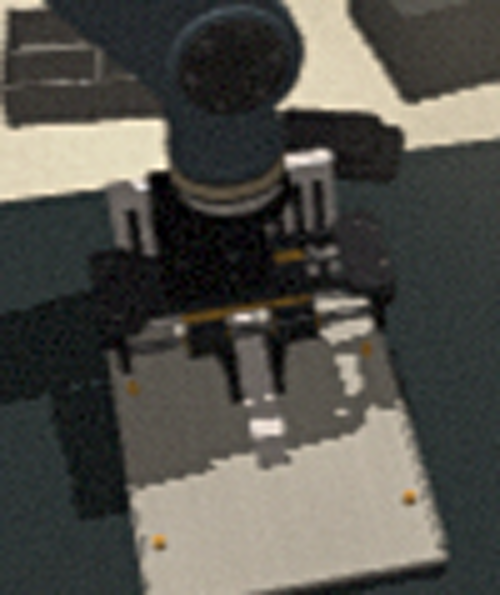

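```bash
python3 - <<'E'
from rig import bot
s=bot.read_state(); print(s["time_s"],s["position"],s["force"],abs(s["qvel"]).max(),s["opening"])
print(bot.hand_in())
E
```

```text
14.1 [0.52017875 0.17832412 0.09258209] [ -0.19931426 -12.50294209  10.59603246] 0.051917694217789086 0.2304873921415822
the job is handed in; nothing more can be done
None
```

I lifted the square by its stock, stood it on the chassis floor plate with the blade toward the panel, and slid it straight into the corner. I handed the job in at 14.1 s, still gripping and pressing. No verdict was reported.

**Last checks**
- **Grip:** the gripper opening is about 20 mm, which matches the width of the stock.
- **Floor:** the gripper pushes the square down on the plate with about 11 N, more with the square's own weight.
- **Press:** it pushes toward the panel with about 12 N. Forward travel stopped hard at TCP y = 0.1783 m, against about 0.178 m expected for the heel at the panel's foot.
- **Square-on:** the tool's yaw is within about 0.2° of the chassis, and its tilt is about 0.3°.
- **Panel:** drawn over both pictures, an upright panel and a seated square match to within about 1 pixel. One pixel is about 1.5 to 2.5° of panel lean, so the pictures alone cannot confirm the 2° limit. That rests on the hard stop at the heel and the stock lying flat.

**Not measured directly**
- **Gripper off the panel:** by my geometry the gripper's body stays about 40 mm from it.
- **Bystanders:** I did not re-measure them at the end. I planned the path clear of them and felt no unexpected contact.

The first move call was refused because its rows left out "tz". I sent it again with all keys, and nothing had moved.

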